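Hang the hook-on shelf and put the salt on it

ROBOT

A 6-joint arm with a two-finger parallel gripper is mounted at the origin on a cart in front of the work surface, level with it; the furniture and walls round the work are solid. World frame = base frame: x ahead of the robot, y to its left, z up, the work surface at z = 0. Lengths are in mm, angles in degrees, forces in N, time in s.
With the tool pointing down it reaches from about 350 to 850 mm from the base axis. Payload 8.1 kg.
Tool frame: the origin (TCP) lies between the finger pads; the fingertips stand 25 mm ahead of it and the grasp point (between the pads) lies 6 mm ahead of it (r.tcp_to_tips is the distance from the TCP to the fingertips, in mm); z points along the fingers, y is the line along which they close (so a half turn about z gives the same grasp; the last joint's range is limited). The gripper opens to 85 mm and grips with 20 to 120 N. Pads are 22 mm wide; open, the fingers measure 114 mm over their backs; the gripper's body (76 mm by 85 mm) begins 54 mm behind the grasp point. The pads swing forward as they close: fully open they stand 13 mm farther back than shut.
Start: joints at [-71.528, 7.471, 85.268, -0, 87.261, -4.893], TCP at [237.974, -550.794, 228.592] pointing down, gripper open.
Joint ranges: [-169.43, 169.43], [-51.17, 129.36], [1.28, 143.12], [-76.62, 256.62], [0, 156.53], [-152.29, 152.29]. Speed limits (degrees/s): [136.94, 136.94, 159.86, 180, 180, 180].

INTERFACE

Orientations are given as [roll, pitch, yaw] about the fixed x, y, z axes, in that order (R = Rz(yaw) Ry(pitch) Rx(roll)).
In Python, from bench import r gives the robot as it stands.
- The arm moves only by the tool apply_moves, never from a script. Its arguments are lists of equal length, an entry for each row: "angular": the turn, a rotation vector about the world's x, y, z in units of 8 degrees (1.0 is 8 degrees), a list of three; "travel": the shift along the world's x, y, z in units of 40 mm (1.0 is 40 mm), a list of three; "jaw": the opening, from 0 (shut) to 1 (fully open). A call has 1 to 20 rows; each row shifts and turns the commanded pose from where the row before left it; what a row does not reach is not made up. A row lasts 1/8 s, in which the tool goes at most 62.5 mm and 10.7 degrees, less where a joint would pass 70% of its speed; a pose out of reach is approached as far as the arm can. A call is refused whole if a number of a shift passes 1 or a number of a turn 1, either way. A call with a gripper value outside its range is refused whole. The fingers move at their own pace and stop on an object; "force" is the grip in N (left out, the last holds). Time passes only in rows, so rows that do not move let the fingers close. It gives the time, the measured TCP pose, the force, the opening and the grip force at its end, in the units of the state.
- r.sense(): the state, without advancing time (a new reading comes with each control period).
- r.snapshot(name): name is "side" or "top" or "wrist"; returns a dict with "color" (400x640x3 uint8, red, green, blue), "fx", "fy", "cx", "cy" (pixels), "R" (3x3) and "t" (3): a world point X has camera coordinates R X + t; the wrist camera has in their place "mount" (4x4, takes a point from camera to tool coordinates, whose origin is the TCP and whose axes are the flange's). Camera axes: x right, y down, z forward; pixel columns grow to the right and rows downward; lengths in mm; the calibration is good to about 2 mm. The wrist camera is an equidistant fisheye: a pixel r from the principal point sees the ray r / f radians off the axis. A picture is of the moment at which its call begins: read the wrist's pose just before it. There is no depth.
- r.hand_in(): hands the job in; it is judged then, once.
The state is a dict: "time": time; "joint_pos": joint angles; "qd": joint speeds; "joint_efforts": joint torques, N m; "tool_pos": TCP position; "tcp_rot": TCP orientation; "ft_force": force on the tool from outside, world axes, zero at the start; "wrist_torque": the same for the moment, N m; "finger_gap": finger opening in mm; "grip_force": force on a finger pad.
Only numpy, scipy, OpenCV 4.12 (cv2) and the standard library are available. Lean on these libraries where they do the work, as an engineer would, in place of code of your own. Each camera call takes 0.05 s, during which the arm holds its last target. There are 200 camera calls.

TASK

Hang the loose steel shelf in the slots of the rack's two uprights: hook both of its claws in, then press it down until the rack's latch snaps in and locks it. After that, stand the salt shaker upright on the shelf you have hung, between its side walls, and let go. Leave the other things on the worktop where they are.

Things in the scene. Friction and masses are not known exactly. Their poses are not given: they have to be found in the camera images.
- shelf: loose steel hook-on shelf, standing level on the worktop: a tray 100 long (x) x 66 wide (y), 0.26 kg. Origin: centre of the deck's underside; +x to its rear (claw side), z up. Deck 4 thick; side walls 4 thick, 34 high (grip both from outside, 66 apart; 58 between them); front lip 12 high; back plate x=46..50, up to z=62, with a window y=+-12, z=9..31 for the latch.
- shelf_seat (a point): on the loose shelf at its x=50, y=0, z=50: rear face of the back plate, midway between the two claws, level with the undersides of their stems. Axes as the shelf's. Claws at shelf y=+-23, each 6 wide: a stem z=50..60 runs back to x=61; from its end a hook 5 thick hangs down to z=32, leaving a gap of 6 to the back plate.
- rack: rack screwed down on the worktop: wooden foot 115 x 130 x 12, two upright grey slotted channels 24 wide at y=+-23, 133 high. Origin: on the worktop, midway, in the plane of the channels' front faces; -x points out of the front towards the robot, z up. Front walls 4 thick; slots 11 wide, 36 high: one in each, z=80..116.
- rack_seat (a point): on the rack at its x=0, y=0, z=80: front plane of the channels, midway between the two slots, at their lower edges. Axes as the rack's. Shelf home: shelf_seat lies here within a few mm, leaning forward up to 2 degrees. To hook in: shelf level, shelf_seat 22 above this point (18 to 26 passes), move along rack +x until the back plate meets the channels, then down.
- latch_nose (a point): front tip of the rack's spring latch: a steel nose 12 wide between the channels, standing 7.5 out of their front plane. Its top slopes steeply up and back over 14, its underside is flat and 1 below this point. As the shelf goes down, the lower edge of its back plate presses the nose back; at the bottom it springs out through the window and stops the shelf from lifting (3 slack).
- latch (a joint): travel of the spring latch (m): 0 = fully out, grows as it is pressed back (rack +x), at most 0.012. Getting the shelf past it takes roughly 5 to 15 N of push downwards, with the shelf held level or pressed on its deck at mid-length or nearer the rear (on the front edge it binds); the shelf's weight alone does not do it. Locked: shelf down and this back at about 0.
- salt_shaker: glass salt shaker with a grey domed cap, round, 44 diameter, 90 high, standing. Origin: centre of its underside; z up.
- tea_light: bystander, to be left alone: tea light candle in its thin metal cup, 38 diameter, 18 high. Origin: centre of its underside.
- kitchen_timer: bystander, to be left alone: red dome-shaped kitchen timer, 65 diameter, 52 high. Origin: centre of its underside.
- tape_roll: bystander, to be left alone: roll of cream adhesive tape lying flat, 103 diameter, 25 high. Origin: centre of its underside.
- tin_half: bystander, to be left alone: low food tin, 75 diameter, 58 high. Origin: centre of its underside.
Mind the look-alikes: they are no part of the job. Leave any turquoise or yellow look-alike of the salt_shaker alone.

How it is judged:
By the outcome, as a careful person would: the job done as asked, in the order asked, and still so for the second after the job is handed in, with the robot touching nothing.
It also fails if it takes over 61 s, if anything falls off the work surface, if the arm or the gripper's body presses on something with over 40 N, if the wrist force passes 120 N, or if a joint passes its speed limit or range.

## Working session

There is one attempt and no reset: what is moved stays moved. The work goes in short steps, Python scripts to look and compute and a tool call to move; the robot and the scene stay as the last step left them, time stands still between calls to the robot, and variables do not carry over. Pictures are saved under pics/ and viewed, at most 10 in all, crops included, and the job is handed in when it is done.

Besides the shell and the picture viewer there is one more tool, called after "Call:" as name(argument=value, ...), one argument or row to a line, values as JSON. apply_moves: Moves the arm, as the interface text tells. Its arguments: {"type":"object","properties":{"angular":{"type":"array"},"travel":{"type":"array"},"jaw":{"type":"array"},"force":{"type":"number"}},"required":["angular","travel","jaw"]}

```bash
mkdir -p pics; ls
python3 - <<'E'
from bench import r
import cv2,numpy as np
s=r.sense();print(s)
for n in("side","top"):
    d=r.snapshot(n);cv2.imwrite(f"pics/{n}0.png",d["color"][:,:,::-1]);print(n,d["fx"],d["fy"],d["cx"],d["cy"],np.round(d["R"],4).tolist(),d["t"])
E
```

```text
pics
{'time': 0.0, 'joint_pos': array([-7.15278440e+01,  7.51629315e+00,  8.53298806e+01, -5.55478585e-04,
        8.72601706e+01, -4.89147625e+00]), 'qd': array([-0.0337767 , -0.04989609,  0.05123389,  0.0303545 ,  0.01483827,
        0.078546  ]), 'joint_efforts': array([ 3.56025757e-04, -5.69400859e+01, -5.00550592e+01,  1.89299758e-04,
        1.49429182e-02,  3.26830309e-05]), 'tool_pos': array([ 237.79609355, -550.264457  ,  227.52630548]), 'tcp_rot': array([-1.79893996e+02, -8.51507211e-03,  2.33636515e+01]), 'ft_force': array([-0.36546832, -0.30911659, -0.03891897]), 'wrist_torque': array([ 0.00168741, -0.01670619,  0.00293818]), 'grip_force': 0.0, 'finger_gap': 85.4307716083986}
side 434.77667681809027 434.77667681809027 326.16988253337206 203.8632617769856 [[-0.8645, -0.5025, 0.0109], [-0.3591, 0.6024, -0.7129], [0.3516, -0.6202, -0.7012]] [ 559.13359866  210.88041997 1140.6425337 ]
top 407.48664098313753 407.48664098313753 324.65496960513826 201.79946070765845 [[0.0056, -0.9999, 0.0097], [-0.9813, -0.0074, -0.1924], [0.1925, -0.0084, -0.9813]] [  60.47617836  599.25750584 1001.10011689]
```

View pics/side0.png

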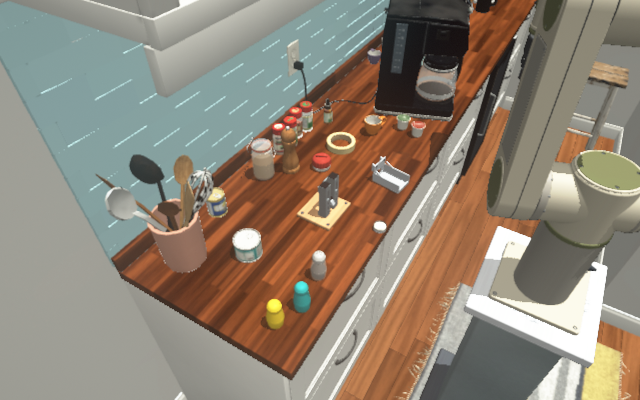

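View pics/top0.png

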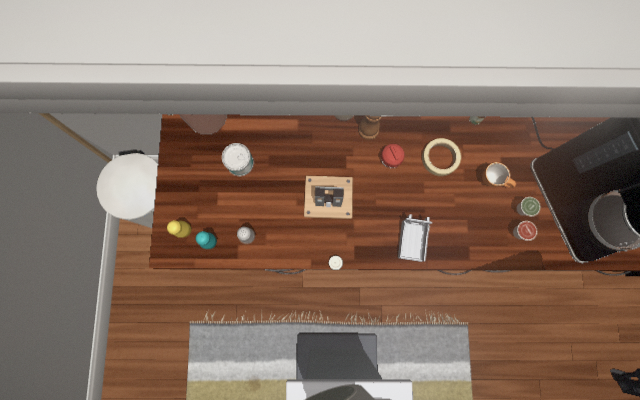

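Side view: rack (325,203), shelf (390,176), and three shakers: grey (318,265), turquoise (301,296) and yellow (274,313). Top view: rack (329,196), shelf (415,240), grey shaker (246,235), tea light (336,263). The grey-capped shaker is the one meant; the turquoise and yellow ones are look-alikes. I'll confirm with enlarged crops.

```bash
cat > h.py <<'E'
import numpy as np,cv2
from bench import r
def ray(d,u,v):
    R=np.array(d["R"]);t=np.array(d["t"])
    c=-R.T@t; w=R.T@np.array([(u-d["cx"])/d["fx"],(v-d["cy"])/d["fy"],1.]); return c,w
def onz(d,u,v,z):
    c,w=ray(d,u,v); return c+w*(z-c[2])/w[2]
def proj(d,X):
    p=np.array(d["R"])@np.array(X,float)+np.array(d["t"]); return d["fx"]*p[0]/p[2]+d["cx"],d["fy"]*p[1]/p[2]+d["cy"]
E
python3 - <<'E'
from h import *
t=r.snapshot("top");s=r.snapshot("side")
def crop(d,x,y,w,h,k):
    return cv2.resize(d["color"][y:y+h,x:x+w,::-1],(w*k,h*k),interpolation=cv2.INTER_CUBIC)
a=crop(t,385,205,60,65,6);b=crop(t,298,170,60,55,6);
c=crop(t,155,205,110,60,4)
e=crop(s,365,150,50,46,7)
W=np.zeros((600,800,3),np.uint8)
W[:390,:360]=a;W[:330,400:760]=b;W[395:600,:440]=c[:205];W[335:600,445:795]=e[:265]
cv2.imwrite("pics/c1.png",W)
for n,u,v,z in[("rack",329,196,12),("shelf",415,240,10),("shaker",246,235,80),("tea",336,263,18)]:print(n,onz(t,u,v,z).round())
E
```

```text
rack [624.  52.  12.]
shelf [ 506. -178.   10.]
shaker [508. 261.  80.]
tea [443.  33.  18.]
```

View pics/c1.png

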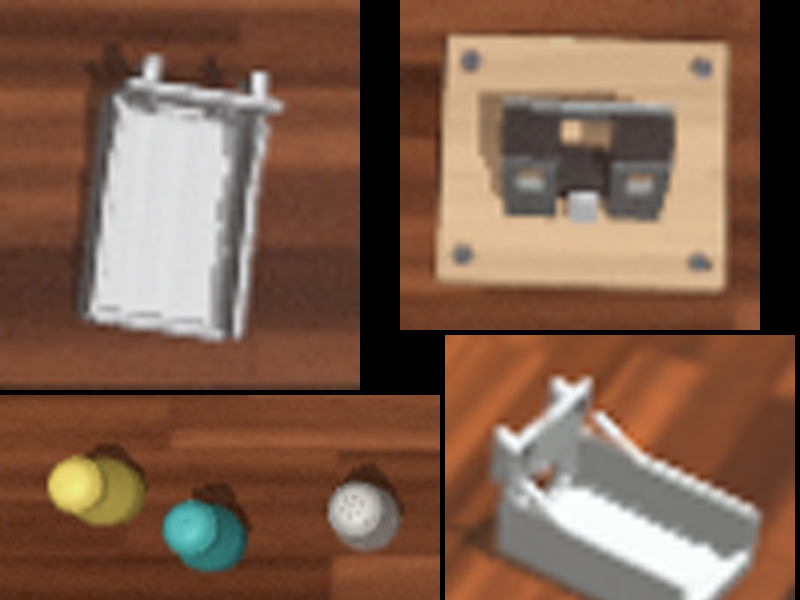

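The crops show the grey perforated-cap shaker (bottom left panel, right-hand item) with turquoise and yellow look-alikes beside it. The shelf's claws point toward +x, and the rack front faces the robot. Next I turn the crop points into poses.

Run:
```python
from h import *
t=r.snapshot("top")
P=lambda x0,y0,x,y,z,k=6:onz(t,(x+.5)/k-.5+x0,(y+.5)/k-.5+y0,z)[:2]
yaw=lambda v:np.degrees(np.arctan2(v[1],v[0]))
F=[P(298,170,x-400,y,12) for x,y in[(450,36),(728,43),(722,291),(437,281)]]
print("foot",np.round(F),yaw(F[0]-F[3]),yaw(F[1]-F[2]),yaw(F[0]-F[1])-90,yaw(F[3]-F[2])-90,np.mean(F,0))
for z,l in((12,[(505,215),(660,220)]),(133,[(503,157),(673,162)])):
    q=[P(298,170,x-400,y,z) for x,y in l];print("chan",z,np.round(q),np.mean(q,0))
B=[P(385,205,x,y,62) for x,y in[(128,82),(283,105)]];print("plate top",B,yaw(B[0]-B[1])-90,np.linalg.norm(B[0]-B[1]))
C=[P(385,205,x,y,60) for x,y in[(152,57),(260,72)]];print("claws",C,np.linalg.norm(C[0]-C[1]),yaw(C[0]-C[1])-90)
W=[P(385,205,x,y,34) for x,y in[(262,125),(242,335)]];print("wall R",W,yaw(W[0]-W[1]))
s=r.snapshot("side")
print(r.tcp_to_tips)
```

```text
foot [[681. 116.]
 [679. -11.]
 [564.  -8.]
 [567. 120.]] -2.114919835645183 -1.769946441785598 -1.0217657550780643 -1.6246096308914417 [622.61050742  54.15294872]
chan 12 [[598.  90.]
 [596.  20.]] [596.78847348  54.87477354]
chan 133 [[599.  89.]
 [597.  21.]] [598.07428106  54.80782186]
plate top [array([ 556.47646511, -144.92896512]), array([ 546.98479705, -211.13032047])] -8.15921918037509 66.87833141724025
claws [array([ 567.74911036, -156.06346191]), array([ 561.54394167, -202.40396499])] 46.75410511044076 -7.626754442454384
wall R [array([ 542.16326646, -209.17723037]), array([ 450.67008285, -196.54507696])] -7.860935860767683
25.0
```

Call:
apply_moves(
  angular=[
    [0,0,-0.325],
    [0,0,-0.325],
    [0,0,-0.325],
    [0,0,-0.325],
    [0,0,-0.325],
    [0,0,-0.325],
    [0,0,-0.325],
    [0,0,-0.325],
    [0,0,-0.325],
    [0,0,-0.325],
    [0,0,-0.325],
    [0,0,-0.325],
    [0,0,0],
    [0,0,0],
  ],
  travel=[
    [0.55,0.79,-0.2],
    [0.55,0.79,-0.2],
    [0.55,0.79,-0.2],
    [0.55,0.79,-0.2],
    [0.55,0.79,-0.2],
    [0.55,0.79,-0.2],
    [0.55,0.79,-0.2],
    [0.55,0.79,-0.2],
    [0.55,0.79,-0.2],
    [0.55,0.79,-0.2],
    [0.55,0.79,-0.2],
    [0.55,0.79,-0.2],
    [0,0,0],
    [0,0,0],
  ],
  jaw=[1,1,1,1,1,1,1,1,1,1,1,1,1,1],
  force=60,
)

```text
time: 2.05
tool_pos: [501.8, -171.8, 132.6]
tcp_rot: [180.0, 0.0, -7.8]
ft_force: [-0.2, -0.1, -0.4]
finger_gap: 85.5
grip_force: 0.0
```

Run:
```python
from h import *
s=r.sense();print(s["time"],s["tool_pos"],s["tcp_rot"])
d=r.snapshot("wrist");print({k:d[k] for k in d if k!="color"})
cv2.imwrite("pics/w1.png",d["color"][:,:,::-1])
```

```text
2.05 [ 501.80794908 -171.79142505  132.62853906] [ 1.79978872e+02  1.53017592e-02 -7.76989412e+00]
{'fx': 309.70691628693146, 'fy': 309.70691628693146, 'cx': 320.1949112015699, 'cy': 202.01667662803828, 'mount': array([[-4.78866867e-04, -9.63308325e-01, -2.68396800e-01,
         6.79883584e+01],
       [ 9.99999830e-01, -3.71805702e-04, -4.49719436e-04,
        -1.13857903e-01],
       [ 3.33427016e-04, -2.68396970e-01,  9.63308339e-01,
        -1.44864713e+02],
       [ 0.00000000e+00,  0.00000000e+00,  0.00000000e+00,
         1.00000000e+00]])}
```

View pics/w1.png

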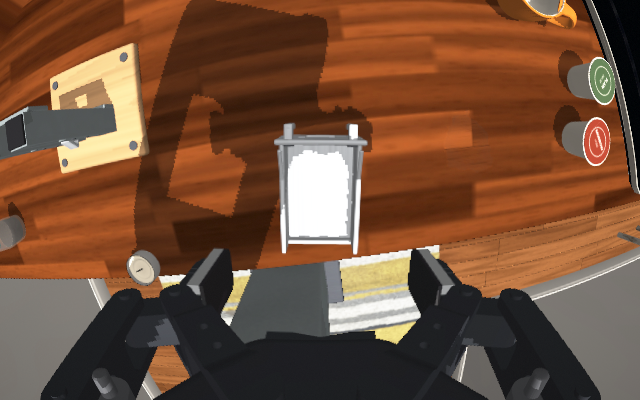

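The wrist picture shows the shelf centred between the fingers (cols 276–365) and aligned with them, with the claws forward. Descend and grip.

Call:
apply_moves(
  angular=[
    [0,0,0],
    [0,0,0],
    [0,0,0],
    [0,0,0],
    [0,0,0],
    [0,0,0],
    [0,0,0],
    [0,0,0],
    [0,0,0],
    [0,0,0],
    [0,0,0],
    [0,0,0],
  ],
  travel=[
    [0,0,-0.7],
    [0,0,-0.7],
    [0,0,-0.6],
    [0,0,-0.49],
    [0,0,0],
    [0,0,0],
    [0,0,0],
    [0,0,0],
    [0,0,0],
    [0,0,0],
    [0,0,0],
    [0,0,0],
  ],
  jaw=[1,1,1,1,1,0.6,0.6,0.6,0.6,0.6,0.6,0.6],
  force=80,
)

```text
time: 3.6
tool_pos: [501.9, -171.5, 32.9]
tcp_rot: [-180.0, 0.0, -7.8]
ft_force: [-0.6, -0.2, -0.1]
finger_gap: 51.6
grip_force: 0.0
```

Run:
```python
from h import *
s=r.sense();print(s["finger_gap"],s["grip_force"],s["ft_force"])
d=r.snapshot("wrist");e=r.snapshot("side")
W=np.zeros((600,800,3),np.uint8)
W[:400,:640]=d["color"][:,:,::-1]
W[300:600,500:800]=cv2.resize(e["color"][130:230,340:440,::-1],(300,300))
cv2.imwrite("pics/w2.png",W)
```

```text
51.577682187393535 0.0 [-0.56356588 -0.20415064 -0.12371488]
```

View pics/w2.png

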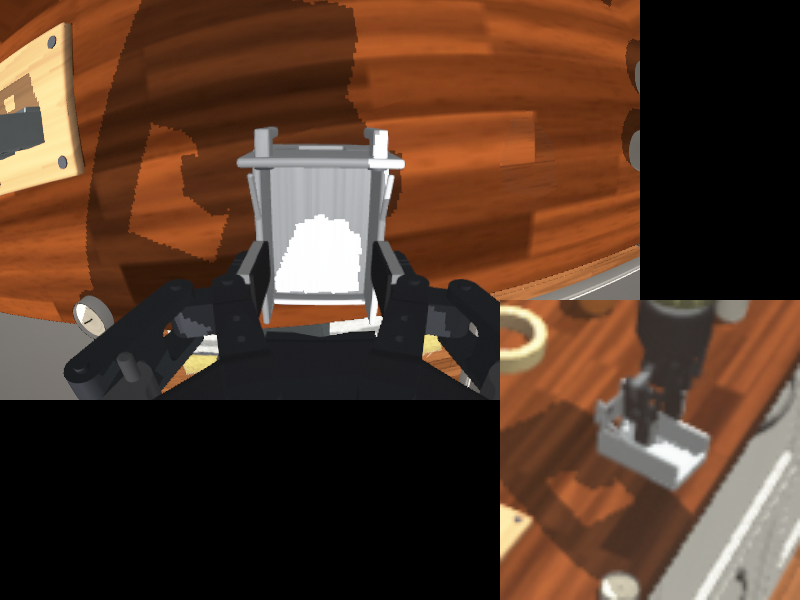

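```bash
cat >> h.py <<'E'
from scipy.spatial.transform import Rotation as Ro
def wproj(d,s,X):
    T=np.array(d["mount"]);Rt=Ro.from_euler("xyz",s["tcp_rot"],degrees=True).as_matrix()
    p=Rt.T@(np.array(X,float)-s["tool_pos"]); c=T[:3,:3].T@(p-T[:3,3])
    q=np.hypot(c[0],c[1]);k=d["fx"]*np.arctan2(q,c[2])/q
    return np.array([d["cx"]+k*c[0],d["cy"]+k*c[1]])
def wray(d,s,u,v):
    T=np.array(d["mount"]);Rt=Ro.from_euler("xyz",s["tcp_rot"],degrees=True).as_matrix()
    a=np.array([u-d["cx"],v-d["cy"]]);q=np.linalg.norm(a)+1e-9;th=q/d["fx"]
    c=np.r_[a/q*np.sin(th),np.cos(th)]
    return s["tool_pos"]+Rt@T[:3,3],Rt@T[:3,:3]@c
def wonz(d,s,u,v,z):
    c,w=wray(d,s,u,v);return c+w*(z-c[2])/w[2]
E
python3 - <<'E'
from h import *
s=r.sense();d=r.snapshot("wrist")
Rs=Ro.from_euler("z",-7.8,degrees=True).as_matrix();o=np.array([504.2,-171.2,0])
for p in[(48,33,62),(48,-33,62),(-50,33,34),(-50,-33,34),(-50,33,0),(-50,29,12),(61,23,60),(61,-23,60)]:print("shelf",p,wproj(d,s,o+Rs@p).round())
Rt=Ro.from_euler("xyz",s["tcp_rot"],degrees=True).as_matrix()
for p in[(11,25.8,25),(-11,25.8,25),(11,25.8,-10),(11,25.8,12),(11,40,25)]:print("tool",p,wproj(d,s,s["tool_pos"]+Rt@p).round())
E
```

```text
shelf (48, 33, 62) [234. 166.]
shelf (48, -33, 62) [404. 166.]
shelf (-50, 33, 34) [263. 326.]
shelf (-50, -33, 34) [376. 326.]
shelf (-50, 33, 0) [271. 296.]
shelf (-50, 29, 12) [275. 306.]
shelf (61, 23, 60) [259. 131.]
shelf (61, -23, 60) [379. 131.]
tool (11, 25.8, 25) [365. 218.]
tool (-11, 25.8, 25) [363. 252.]
tool (11, 25.8, -10) [375. 241.]
tool (11, 25.8, 12) [368. 226.]
tool (11, 40, 25) [389. 218.]
```

Run:
```python
from h import *
d=r.snapshot("wrist");e=r.snapshot("side")
W=np.zeros((600,800,3),np.uint8)
a=cv2.resize(d["color"][120:345,220:420,::-1],(480,540),interpolation=cv2.INTER_CUBIC);W[:540,:480]=a
b=cv2.resize(e["color"][140:202,364:416,::-1],(312,372),interpolation=cv2.INTER_CUBIC);W[:372,485:797]=b
cv2.imwrite("pics/w3.png",W)
```

```text
(no output)
```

View pics/w3.png

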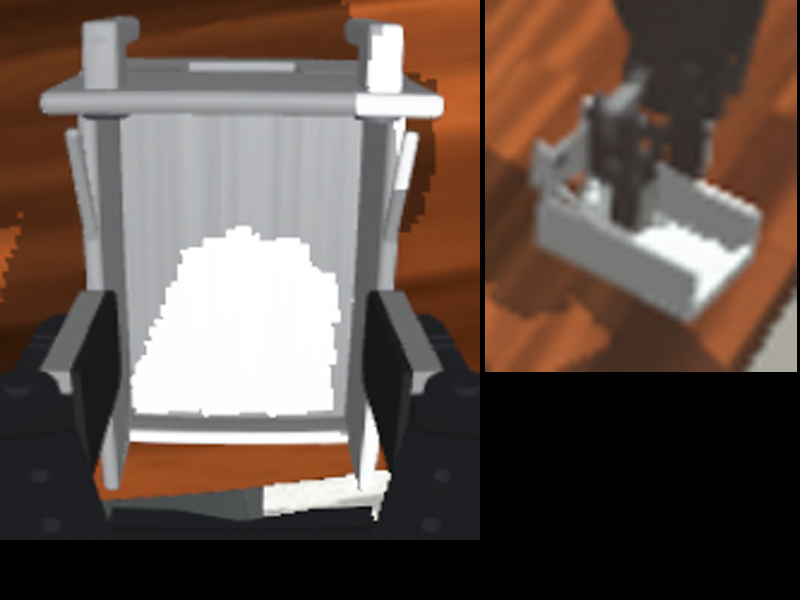

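Run:
```python
from h import *
s=r.sense();d=r.snapshot("side")
Rt=Ro.from_euler("xyz",s["tcp_rot"],degrees=True).as_matrix()
for y in(-26,-33,-43,26):
  for z in(25,10,-2,-10):
    u,v=proj(d,s["tool_pos"]+Rt@[0,y,z]);print(y,z,((u-364)*6+485).__round__(),((v-140)*6).__round__())
Rs=Ro.from_euler("z",-7.8,degrees=True).as_matrix();o=np.array([504.2,-171.2,0])
for p in[(-50,33,34),(46,33,34),(-50,33,0),(0,33,34)]:
    u,v=proj(d,o+Rs@p);print(p,round((u-364)*6+485),round((v-140)*6))
```

```text
-26 25 621 264
-26 10 624 243
-26 -2 627 226
-26 -10 629 214
-33 25 614 271
-33 10 617 250
-33 -2 620 233
-33 -10 622 221
-43 25 604 280
-43 10 607 259
-43 -2 610 242
-43 -10 611 231
26 25 672 214
26 10 676 194
26 -2 678 177
26 -10 680 165
(-50, 33, 34) 697 273
(46, 33, 34) 543 198
(-50, 33, 0) 689 320
(0, 33, 34) 616 233
```

The fingertips project near tool z≈-3 and they closed over the wall tops with no force. So the tips stand farther back than quoted, and the shelf has not moved. Reopen, go lower carefully and watch the force.

Call:
apply_moves(
  angular=[
    [0,0,0],
    [0,0,0],
    [0,0,0],
    [0,0,0],
    [0,0,0],
    [0,0,0],
    [0,0,0],
    [0,0,0],
    [0,0,0],
  ],
  travel=[
    [0,0,0],
    [0,0,0],
    [0,0,0],
    [0,0,-0.1],
    [0,0,-0.1],
    [0,0,-0.1],
    [0,0,-0.1],
    [0,0,0],
    [0,0,0],
  ],
  jaw=[1,1,1,1,1,1,1,1,1],
)

```text
time: 5.03
tool_pos: [502.0, -171.6, 17.0]
tcp_rot: [180.0, -0.0, -7.8]
ft_force: [-0.3, 0.2, 0.1]
finger_gap: 85.6
grip_force: 0.0
```

Run:
```python
from h import *
print(r.sense()["joint_pos"])
d=r.snapshot("wrist");e=r.snapshot("side")
W=np.zeros((600,800,3),np.uint8)
a=cv2.resize(d["color"][120:345,220:420,::-1],(480,540),interpolation=cv2.INTER_CUBIC);W[:540,:480]=a
b=cv2.resize(e["color"][140:202,364:416,::-1],(312,372),interpolation=cv2.INTER_CUBIC);W[:372,485:797]=b
cv2.imwrite("pics/w4.png",W)
```

```text
[-2.44123868e+01  9.00417591e+00  1.07013159e+02  1.12791067e-03
  6.39784424e+01  7.34252532e+01]
```

View pics/w4.png

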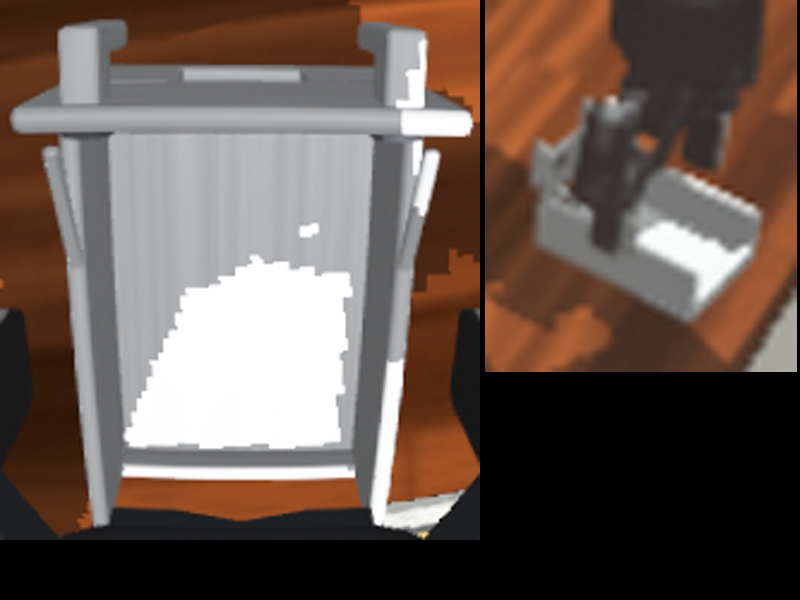

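The near finger's tip now only just overlaps the wall top, at (610,252) in the crop, which puts it at z≈28. Go down 10 mm more and grip.

Call:
apply_moves(
  angular=[
    [0,0,0],
    [0,0,0],
    [0,0,0],
    [0,0,0],
    [0,0,0],
    [0,0,0],
    [0,0,0],
    [0,0,0],
    [0,0,0],
    [0,0,0],
  ],
  travel=[
    [0,0,-0.1],
    [0,0,-0.1],
    [0,0,-0.08],
    [0,0,0],
    [0,0,0],
    [0,0,0],
    [0,0,0],
    [0,0,0],
    [0,0,0],
    [0,0,0],
  ],
  jaw=[1,1,1,1,0.6,0.6,0.6,0.6,0.6,0.6],
  force=80,
)

```text
time: 6.38
tool_pos: [502.5, -171.8, 6.4]
tcp_rot: [180.0, -0.1, -7.8]
ft_force: [-0.6, 0.4, 6.8]
finger_gap: 64.3
grip_force: 90.0
```

Call:
apply_moves(
  angular=[
    [0,0,0],
    [0,0,0],
    [0,0,0],
    [0,0,0],
    [0,0,0],
    [0,0,0.095],
    [0,0,0.095],
    [0,0,0.095],
    [0,0,0.095],
    [0,0,0.095],
    [0,0,0.095],
    [0,0,0.095],
    [0,0,0.095],
    [0,0,0],
    [0,0,0],
    [0,0,0],
  ],
  travel=[
    [0,0,0.2],
    [0,0,0.4],
    [0,0,0.5],
    [0,0,0.5],
    [0,0,0.5],
    [-0.05,0.72,0],
    [-0.05,0.72,0],
    [-0.05,0.72,0],
    [-0.05,0.72,0],
    [-0.05,0.72,0],
    [-0.05,0.72,0],
    [-0.05,0.72,0],
    [-0.05,0.7,0],
    [0,0,0],
    [0,0,0],
    [0,0,0],
  ],
  jaw=[0.6,0.6,0.6,0.6,0.6,0.6,0.6,0.6,0.6,0.6,0.6,0.6,0.6,0.6,0.6,0.6],
)

```text
time: 8.38
tool_pos: [486.1, 57.3, 90.0]
tcp_rot: [180.0, -0.0, -1.8]
ft_force: [-0.2, -0.1, -3.0]
finger_gap: 64.1
grip_force: 89.2
```

Run:
```python
from h import *
s=r.sense();print(s["tool_pos"],s["tcp_rot"],s["wrist_torque"])
d=r.snapshot("wrist");e=r.snapshot("side")
W=np.zeros((600,800,3),np.uint8)
a=cv2.resize(d["color"][0:300,180:460,::-1],(560,600),interpolation=cv2.INTER_CUBIC);W[:,:560]=a
b=cv2.resize(e["color"][150:250,300:360,::-1],(240,400),interpolation=cv2.INTER_CUBIC);W[:400,560:800]=b
cv2.imwrite("pics/w5.png",W)
Rs=Ro.from_euler("z",-1.7,degrees=True).as_matrix();o=np.array([597.5,54.5,0])
for p in[(0,35,133),(0,-35,133),(0,-35,12),(0,35,12)]:print(p,((wproj(d,s,o+Rs@p)-[180,0])*2).round())
Rt=Ro.from_euler("z",s["tcp_rot"][2],degrees=True).as_matrix();o=s["tool_pos"]+Rt@[1.6,0,-6.4]
for p in[(48,33,62),(48,-33,62),(-50,33,34),(-50,-33,34),(61,23,60),(61,-23,60)]:print("shelf",p,((wproj(d,s,o+Rt@p)-[180,0])*2).round())
```

```text
[486.11012504  57.28590796  90.04306255] [ 1.79989187e+02 -1.34257235e-02 -1.80741721e+00] [-0.0725669   0.0489039  -0.01117741]
(0, 35, 133) [73.  1.]
(0, -35, 133) [481.  -1.]
(0, -35, 12) [377. 119.]
(0, 35, 12) [181. 119.]
shelf (48, 33, 62) [ 66. 363.]
shelf (48, -33, 62) [497. 363.]
shelf (-50, 33, 34) [154. 716.]
shelf (-50, -33, 34) [409. 716.]
shelf (61, 23, 60) [128. 275.]
shelf (61, -23, 60) [435. 275.]
```

View pics/w5.png

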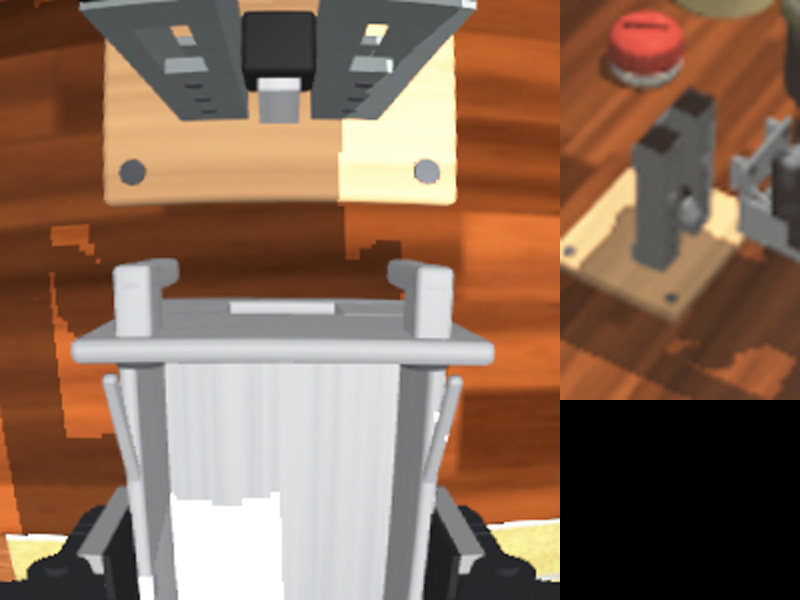

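The picture agrees with my prediction: rack base corners (182,119) and (377,119), shelf plate (72–494, 355), shelf level. Lower to hook-in height and go forward.

Call:
apply_moves(
  angular=[
    [0,0,0],
    [0,0,0],
    [0,0,0],
    [0,0,0],
    [0,0,0],
    [0,0,0],
    [0,0,0],
    [0,0,0],
    [0,0,0],
    [0,0,0],
    [0,0,0],
    [0,0,0],
    [0,0,0],
  ],
  travel=[
    [0,0.015,-0.4],
    [0,0,-0.39],
    [0.3,-0.009,0],
    [0.3,-0.009,0],
    [0.3,-0.009,0],
    [0.3,-0.009,0],
    [0.06,0,0],
    [0.06,-0.004,0],
    [0.06,-0.002,0],
    [0.06,-0.002,0],
    [0.03,-0.001,0],
    [0.03,-0.001,0],
    [0,0,0],
  ],
  jaw=[0.6,0.6,0.6,0.6,0.6,0.6,0.6,0.6,0.6,0.6,0.6,0.6,0.6],
)

```text
time: 10.1
tool_pos: [543.9, 56.8, 57.6]
tcp_rot: [180.0, 0.3, -1.7]
ft_force: [-12.5, -0.9, 3.5]
finger_gap: 64.4
grip_force: 90.2
```

Call:
apply_moves(
  angular=[
    [0,0,0],
    [0,0,0],
    [0,0,0],
    [0,0,0],
    [0,0,0],
    [0,0,0],
    [0,0,0],
    [0,0,0],
    [0,0,0],
    [0,0,0],
    [0,0,0],
  ],
  travel=[
    [-0.03,0,0],
    [0,0,-0.06],
    [0,0,-0.06],
    [0,0,-0.06],
    [0,0,-0.06],
    [0,0,-0.06],
    [0,0,-0.06],
    [0,0,-0.06],
    [0,0,-0.06],
    [0,0,-0.06],
    [0,0,0],
  ],
  jaw=[0.6,0.6,0.6,0.6,0.6,0.6,0.6,0.6,0.6,0.6,0.6],
)

```text
time: 11.48
tool_pos: [543.9, 56.9, 36.4]
tcp_rot: [180.0, 0.1, -1.7]
ft_force: [-5.8, -0.1, 0.3]
finger_gap: 63.8
grip_force: 90.2
```

Call:
apply_moves(
  angular=[
    [0,0,0],
    [0,0,0],
    [0,0,0],
    [0,0,0],
  ],
  travel=[
    [0,0,-0.05],
    [0,0,-0.05],
    [0,0,-0.03],
    [0,0,0],
  ],
  jaw=[0.6,0.6,0.6,0.6],
)

```text
time: 11.98
tool_pos: [543.8, 56.7, 34.4]
tcp_rot: [180.0, 0.1, -1.7]
ft_force: [-28.1, -0.9, 34.5]
finger_gap: 64.3
grip_force: 94.9
```

Call:
apply_moves(
  angular=[
    [0,0,0],
    [0,0,0],
    [0,0,0],
    [0,0,0],
    [0,0,0],
  ],
  travel=[
    [-0.04,0,0.06],
    [0,0,0.06],
    [0,0,0.06],
    [0,0,0.05],
    [0,0,0],
  ],
  jaw=[0.6,0.6,0.6,0.6,0.6],
)

```text
time: 12.6
tool_pos: [542.7, 56.7, 39.7]
tcp_rot: [180.0, 0.1, -1.8]
ft_force: [1.8, 0.6, -8.2]
finger_gap: 64.1
grip_force: 91.2
```

Run:
```python
from h import *
s=r.sense();print(s["ft_force"],s["tool_pos"])
d=r.snapshot("wrist");e=r.snapshot("side")
W=np.zeros((600,800,3),np.uint8)
a=cv2.resize(d["color"][50:350,180:460,::-1],(560,600),interpolation=cv2.INTER_CUBIC);W[:,:560]=a
b=cv2.resize(e["color"][150:250,300:360,::-1],(240,400),interpolation=cv2.INTER_CUBIC);W[:400,560:800]=b
cv2.imwrite("pics/w6.png",W)
```

```text
[ 1.83203586  0.55097372 -8.17568645] [542.65975554  56.73067097  39.73713403]
```

View pics/w6.png

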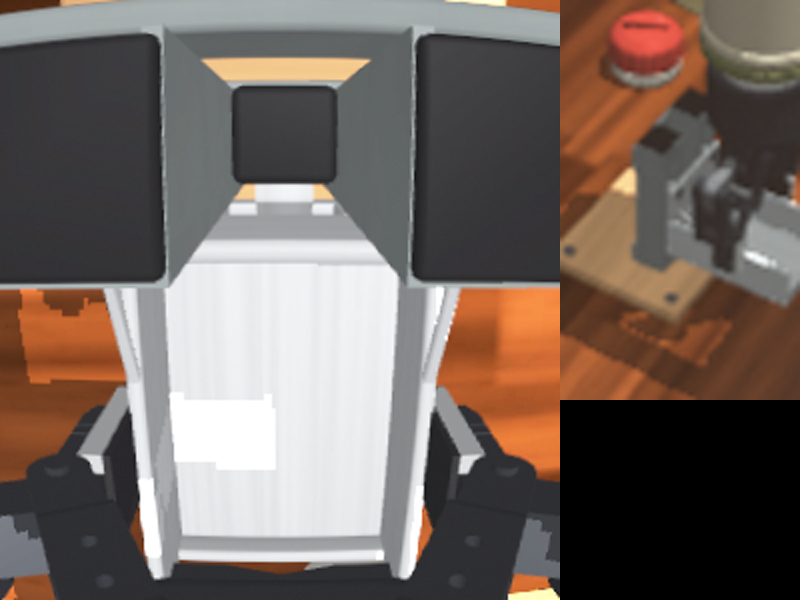

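Call:
apply_moves(
  angular=[
    [0,0,0],
    [0,0,0],
    [0,0,0],
  ],
  travel=[
    [0,0,0.05],
    [0,0,0.05],
    [0,0,0],
  ],
  jaw=[0.6,0.6,0.6],
)

```text
time: 13.08
tool_pos: [542.0, 56.7, 42.8]
tcp_rot: [180.0, 0.1, -1.8]
ft_force: [7.7, -0.6, -20.5]
finger_gap: 64.3
grip_force: 93.7
```

Lifting is resisted with 20 N, so the latch holds. Settle back, release and retreat for a check from above.

Call:
apply_moves(
  angular=[
    [0,0,0],
    [0,0,0],
    [0,0,0],
    [0,0,0],
    [0,0,0],
    [0,0,0],
    [0,0,0],
    [0,0,0],
    [0,0,0],
    [0,0,0],
    [0,0,0],
    [0,0,0],
    [0,0,0],
  ],
  travel=[
    [0,0,-0.08],
    [0,0,-0.09],
    [0,0,-0.03],
    [0,0,0],
    [0,0,0],
    [0,0,0],
    [0,0,0],
    [0,0,0.3],
    [0,0,0.7],
    [-0.5,0,0.7],
    [-0.8,0,0.7],
    [-0.7,0,0.3],
    [0,0,0],
  ],
  jaw=[0.6,0.6,0.6,0.6,1,1,1,1,1,1,1,1,1],
)

```text
time: 14.7
tool_pos: [463.2, 56.9, 146.8]
tcp_rot: [-180.0, -0.2, -1.7]
ft_force: [-0.2, -0.3, 0.4]
finger_gap: 85.3
grip_force: 0.0
```

Run:
```python
from h import *
s=r.sense();print(s["ft_force"],s["tool_pos"],s["tcp_rot"])
d=r.snapshot("wrist");e=r.snapshot("side");t=r.snapshot("top")
cv2.imwrite("pics/raw_w.png",d["color"][:,:,::-1])
W=np.zeros((600,800,3),np.uint8)
a=cv2.resize(d["color"][0:150,220:420,::-1],(800,600),interpolation=cv2.INTER_CUBIC);W[:600,:800]=a
W[:,560:]=0
b=cv2.resize(e["color"][160:235,305:353,::-1],(240,375),interpolation=cv2.INTER_CUBIC);W[:375,560:800]=b
b=cv2.resize(e["color"][240:285,300:340,::-1],(200,225),interpolation=cv2.INTER_CUBIC);W[375:600,560:760]=b
cv2.imwrite("pics/w7.png",W)
Rs=Ro.from_euler("z",-1.7,degrees=True).as_matrix();o=np.array([597.5,54.5,0])
q=lambda p:((wproj(d,s,o+Rs@p)-[220,0])*4).round()
for p in[(-2,33,92),(-2,-33,92),(-100,33,64),(-100,-33,64),(-100,33,42),(11,23,90),(-2,33,105),(-100,33,77),(-7.5,6,42)]:print(p,q(p))
S=lambda p:((np.array(proj(e,o+Rs@p))-[305,160])*5).round()
for p in[(-4,33,92),(-4,33,105),(-100,33,64),(-100,33,77),(-100,33,30)]:print("side",p,S(p)+[560,0])
```

```text
[-0.22398664 -0.32438721  0.3640414 ] [463.22382238  56.8835305  146.81537089] [-179.98915118   -0.20034853   -1.74395509]
(-2, 33, 92) [187.  94.]
(-2, -33, 92) [596.  93.]
(-100, 33, 64) [217. 656.]
(-100, -33, 64) [570. 656.]
(-100, 33, 42) [232. 641.]
(11, 23, 90) [251.  24.]
(-2, 33, 105) [173.  71.]
(-100, 33, 77) [206. 667.]
(-7.5, 6, 42) [363. 187.]
side (-4, 33, 92) [670. 192.]
side (-4, 33, 105) [670. 175.]
side (-100, 33, 64) [815. 292.]
side (-100, 33, 77) [816. 276.]
side (-100, 33, 30) [812. 333.]
```

View pics/w7.png

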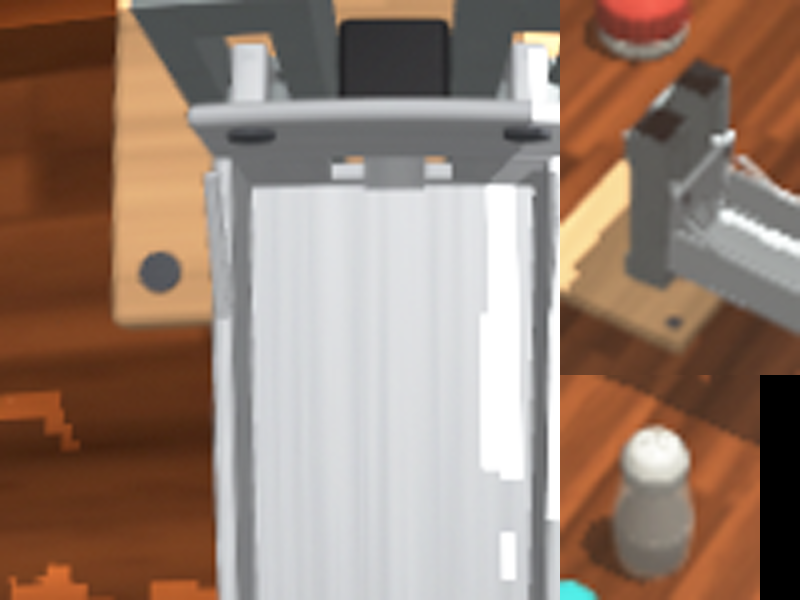

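The latch nose shows through the window at (365–422, 155–188), where a fully-out nose was predicted, and the plate is at home height. The shelf is locked. The grey shaker in the side crop has a white-grey cap, belly and base. Next I triangulate it.

Run:
```python
from h import *
t=r.snapshot("top");e=r.snapshot("side")
c1,w1=ray(t,243.7,233.1);c2,w2=ray(e,318.9,256)
A=np.c_[w1,-w2];k=np.linalg.lstsq(A,c2-c1,rcond=None)[0];print("cap",c1+w1*k[0],c2+w2*k[1])
print("top@78",onz(t,243.7,233.1,78),"side@78",onz(e,318.9,256,78))
print("base side",onz(e,318.4,276.5,0))
```

```text
cap [513.51621442 267.09550756  77.4727572 ] [513.74898896 267.17371116  77.51467878]
top@78 [513.45492711 266.9952983   78.        ] side@78 [513.54978285 267.50649229  78.        ]
base side [ 5.11346942e+02  2.73893280e+02 -1.13686838e-13]
```

Call:
apply_moves(
  angular=[
    [0,0,0],
    [0,0,0],
    [0,0,0],
    [0,0,0],
    [0,0,0],
    [0,0,0],
    [0,0,0],
    [0,0,0],
    [0,0,0],
  ],
  travel=[
    [0.18,0.75,0],
    [0.18,0.75,0],
    [0.18,0.75,0],
    [0.18,0.75,0],
    [0.18,0.75,0],
    [0.18,0.75,0],
    [0.18,0.75,0],
    [0,0,0],
    [0,0,0],
  ],
  jaw=[0.78,0.78,0.78,0.78,0.78,0.78,0.78,0.78,0.78],
  force=40,
)

```text
time: 16.08
tool_pos: [513.4, 266.2, 143.7]
tcp_rot: [179.9, 0.1, -1.7]
ft_force: [-0.3, -0.9, 0.3]
finger_gap: 67.0
grip_force: 0.0
```

Run:
```python
from h import *
s=r.sense();print(s["tool_pos"],s["finger_gap"])
d=r.snapshot("wrist");cv2.imwrite("pics/raw_w2.png",d["color"][:,:,::-1])
hsv=cv2.cvtColor(d["color"],cv2.COLOR_RGB2HSV)
m=((hsv[...,1]<60)&(hsv[...,2]>70)).astype(np.uint8)
for z in(0,78):print("exp",z,wproj(d,s,[513.5,267,z]).round())
n,l,st,c=cv2.connectedComponentsWithStats(m)
for i in range(1,n):
    if st[i,4]>150:print(st[i],c[i].round(1),wonz(d,s,*c[i],78).round(1))
```

```text
[513.35340786 266.24497587 143.68250761] 67.00054643710726
exp 0 [319. 189.]
exp 78 [319. 214.]
[   0    0   89   36 1804] [55.3 11.9] [710.4 502.4  78. ]
[245   0  63  14 503] [277.4   5.1] [663.2 291.   78. ]
[596   0  22  43 265] [602.6  22.4] [692.4  -9.2  78. ]
[    0    11   161   389 35476] [ 49.5 214.8] [517.8 531.7  78. ]
[  498    67   135   151 10862] [544.6 137.4] [571.9  80.6  78. ]
[ 295  171   48   64 2468] [318. 203.] [522.  267.7  78. ]
[506 226  31  35 791] [521.3 242.7] [480.5  92.5  78. ]
[215 244  31  44 478] [229.3 264.7] [473.8 338.9  78. ]
[395 244  31  44 487] [411.1 264.7] [469.4 196.5  78. ]
[426 254  81  36 480] [454.3 267.2] [463.8 158.1  78. ]
[ 242  264  157   75 6637] [330.  308.2] [432.3 260.9  78. ]
[254 266  91   5 221] [295.  267.6] [471.2 287.   78. ]
[ 518  273  122  127 9251] [597.7 334.8] [326.3 -99.9  78. ]
[182 308  19  27 174] [190.6 318.5] [417.8 385.5  78. ]
[ 432  313   59   87 1908] [456.4 357.3] [357.3 135.   78. ]
[150 347  42  53 855] [172.  374.9] [334.8 431.1  78. ]
[517 364  19  25 200] [525.3 377.2] [291.5  21.2  78. ]
[106 366  21  23 270] [116.6 376.7] [309.4 520.9  78. ]
```

The shaker is centred under the tool (cols 295–343, expected 319). Descend and grip.

Call:
apply_moves(
  angular=[
    [0,0,0],
    [0,0,0],
    [0,0,0],
    [0,0,0],
    [0,0,0],
    [0,0,0],
    [0,0,0],
    [0,0,0],
    [0,0,0],
    [0,0,0],
    [0,0,0],
    [0,0,0],
  ],
  travel=[
    [0,0,-0.6],
    [0,0,-0.7],
    [0,0,-0.6],
    [0,0,-0.5],
    [0,0,-0.37],
    [0,0,0],
    [0,0,0],
    [0,0,0],
    [0,0,0],
    [0,0,0],
    [0,0,0],
    [0,0,0],
  ],
  jaw=[0.78,0.78,0.78,0.78,0.78,0.78,0.35,0.35,0.35,0.35,0.35,0.35],
  force=40,
)

```text
time: 17.62
tool_pos: [514.7, 267.2, 35.4]
tcp_rot: [-179.9, -0.1, -1.7]
ft_force: [-0.2, -0.8, 6.3]
finger_gap: 36.7
grip_force: 40.0
```

Call:
apply_moves(
  angular=[
    [0,0,0],
    [0,0,0],
    [0,0,0],
    [0,0,0],
    [0,0,0],
  ],
  travel=[
    [0,0,0.1],
    [0,0,0.15],
    [0,0,0.25],
    [0,0,0.25],
    [0,0,0],
  ],
  jaw=[0.35,0.35,0.35,0.35,0.35],
)

```text
time: 18.25
tool_pos: [514.6, 267.2, 65.4]
tcp_rot: [-179.9, -0.1, -1.8]
ft_force: [0.2, -0.9, -0.6]
finger_gap: 36.7
grip_force: 39.5
```

Run:
```python
from h import *
s=r.sense();print(s["tool_pos"],s["finger_gap"],s["ft_force"])
e=r.snapshot("side")
W=np.zeros((600,800,3),np.uint8)
W[:]=cv2.resize(e["color"][170:290,260:420,::-1],(800,600),interpolation=cv2.INTER_CUBIC)
cv2.imwrite("pics/w8.png",W)
d=r.snapshot("wrist");hsv=cv2.cvtColor(d["color"],cv2.COLOR_RGB2HSV)
m=((hsv[...,1]<60)&(hsv[...,2]>70)).astype(np.uint8)
n,l,st,c=cv2.connectedComponentsWithStats(m)
for i in range(1,n):
    if st[i,4]>300 and 250<c[i][0]<400:print(st[i],c[i].round(1))
c1=s["tool_pos"]
# side silhouette below expected position
m=cv2.cvtColor(e["color"],cv2.COLOR_RGB2HSV)
g=((m[...,1]<70)&(m[...,2]>60)).astype(np.uint8)
n,l,st,c=cv2.connectedComponentsWithStats(g)
x0,y0=proj(e,[c1[0],c1[1],c1[2]-20]);print(x0,y0,proj(e,[514,267,28]))
for i in range(1,n):
    if st[i,4]>40 and abs(c[i][0]-x0)<25 and abs(c[i][1]-y0)<40:print("side",st[i],c[i])
```

```text
[514.60474967 267.21100056  65.40836257] 36.74141719327101 [ 0.15287384 -0.94522359 -0.64473607]
[ 270  205  101  133 9632] [321.5 276.5]
[256 240  23  42 466] [267.  259.1]
[362 240  24  42 474] [373.5 259.5]
318.61807106448947 263.6855215634757 (np.float64(318.8664000576909), np.float64(267.83043805496254))
side [302 238  14  16 102] [307.7745098  246.60784314]
side [311 243  17  30 292] [320.58561644 259.19863014]
```

Call:
apply_moves(
  angular=[
    [0,0,0],
    [0,0,0],
    [0,0,0],
    [0,0,0],
    [0,0,0],
    [0,0,0],
    [0,0,0],
    [0,0,0],
    [0,0,0],
    [0,0,0],
    [0,0,0],
    [0,0,0],
    [0,0,0],
    [0,0,0],
  ],
  travel=[
    [0,0,0.3],
    [0,0,0.5],
    [0,0,0.5],
    [0.04,-0.33,0.2],
    [0.08,-0.66,0],
    [0.08,-0.66,0],
    [0.08,-0.66,0],
    [0.08,-0.66,0],
    [0.08,-0.66,0],
    [0.08,-0.66,0],
    [0.08,-0.65,0],
    [0.04,-0.33,0],
    [0,0,0],
    [0,0,0],
  ],
  jaw=[0.35,0.35,0.35,0.35,0.35,0.35,0.35,0.35,0.35,0.35,0.35,0.35,0.35,0.35],
)

```text
time: 20.1
tool_pos: [539.1, 56.5, 123.8]
tcp_rot: [-180.0, 0.0, -1.7]
ft_force: [0.1, -0.2, -1.2]
finger_gap: 36.7
grip_force: 39.5
```

Call:
apply_moves(
  angular=[
    [0,0,0],
    [0,0,0],
    [0,0,0],
    [0,0,0],
    [0,0,0],
    [0,0,0],
    [0,0,0],
  ],
  travel=[
    [0,0,-0.3],
    [0,0,-0.3],
    [0,0,-0.3],
    [0,0,-0.2],
    [0,0,-0.15],
    [0,0,-0.03],
    [0,0,0],
  ],
  jaw=[0.35,0.35,0.35,0.35,0.35,0.35,0.35],
)

```text
time: 20.98
tool_pos: [539.4, 56.0, 72.9]
tcp_rot: [-180.0, -0.0, -1.8]
ft_force: [0.2, 0.6, -0.7]
finger_gap: 37.1
grip_force: 39.5
```

Call:
apply_moves(
  angular=[
    [0,0,0],
    [0,0,0],
    [0,0,0],
  ],
  travel=[
    [0,0,-0.04],
    [0,0,-0.03],
    [0,0,0],
  ],
  jaw=[0.35,0.35,0.35],
)

```text
time: 21.35
tool_pos: [539.1, 56.0, 69.8]
tcp_rot: [180.0, 0.0, -1.8]
ft_force: [1.0, -0.1, -0.9]
finger_gap: 37.4
grip_force: 39.5
```

Call:
apply_moves(
  angular=[
    [0,0,0],
    [0,0,0],
    [0,0,0],
  ],
  travel=[
    [0,0,-0.03],
    [0,0,-0.03],
    [0,0,0],
  ],
  jaw=[0.35,0.35,0.35],
)

```text
time: 21.72
tool_pos: [539.1, 56.0, 67.3]
tcp_rot: [-180.0, 0.0, -1.8]
ft_force: [0.5, -0.3, -0.6]
finger_gap: 37.1
grip_force: 39.6
```

Call:
apply_moves(
  angular=[
    [0,0,0],
    [0,0,0],
    [0,0,0],
  ],
  travel=[
    [0,0,-0.03],
    [0,0,-0.02],
    [0,0,0],
  ],
  jaw=[0.35,0.35,0.35],
)

```text
time: 22.1
tool_pos: [540.1, 55.9, 67.0]
tcp_rot: [180.0, -0.1, -1.8]
ft_force: [-3.4, 0.3, 10.9]
finger_gap: 37.0
grip_force: 41.3
```

Contact with the deck. Ease off, open gradually and retreat up.

Call:
apply_moves(
  angular=[
    [0,0,0],
    [0,0,0],
    [0,0,0],
    [0,0,0],
    [0,0,0],
    [0,0,0],
    [0,0,0],
    [0,0,0],
    [0,0,0],
    [0,0,0],
    [0,0,0],
    [0,0,0],
    [0,0,0],
  ],
  travel=[
    [0,0,0.03],
    [0,0,0],
    [0,0,0],
    [0,0,0],
    [0,0,0],
    [0,0,0],
    [0,0,0.2],
    [0,0,0.5],
    [0,0,0.7],
    [0,0,0.7],
    [-0.5,0,0.3],
    [-0.8,0,0],
    [0,0,0],
  ],
  jaw=[0.35,0.45,0.52,0.6,0.75,0.75,0.75,0.75,0.75,0.75,0.75,0.75,0.75],
)

```text
time: 23.72
tool_pos: [486.0, 56.1, 163.1]
tcp_rot: [-180.0, -0.0, -1.7]
ft_force: [-0.4, 0.1, 0.2]
finger_gap: 64.1
grip_force: 0.0
```

Run:
```python
from h import *
s=r.sense();print(s["time"],s["tool_pos"])
d=r.snapshot("wrist");e=r.snapshot("side");t=r.snapshot("top")
hsv=cv2.cvtColor(d["color"],cv2.COLOR_RGB2HSV)
g=cv2.cvtColor(d["color"],cv2.COLOR_RGB2GRAY)
for z in(34,112):print("exp",z,wproj(d,s,[539.5,56,z]).round())
cs=cv2.HoughCircles(cv2.medianBlur(g,3),cv2.HOUGH_GRADIENT,1,20,param1=100,param2=14,minRadius=12,maxRadius=40)
if cs is not None:
    for c in cs[0]:
        if 250<c[0]<400 and c[1]<260:print("circ",c,wonz(d,s,c[0],c[1],112).round(1))
print("latch nose / lock check; side exp cap",proj(e,[539.5,56,112]),"top exp",proj(t,[539.5,56,112]))
for n,i,(x,y) in(("side",e,proj(e,[539.5,56,105])),("top",t,proj(t,[539.5,56,112]))):
    gg=cv2.cvtColor(i["color"],cv2.COLOR_RGB2GRAY);x,y=int(x),int(y);print(n);print(gg[y-16:y+34:2,x-16:x+18:2] if n=="side" else gg[y-12:y+14:2,x-14:x+16:2])
```

```text
23.725 [486.048829   56.0719164 163.1139017]
exp 34 [319. 134.]
exp 112 [318. 141.]
circ [320.5 143.5  25.7] [537.8  54.5 112. ]
circ [317.5  87.5  33.8] [573.4  55.3 112. ]
circ [337.5  39.5  36. ] [604.5  41.8 112. ]
circ [343.5 222.5  18.8] [484.7  40.7 112. ]
circ [291.5  30.5  36. ] [611.7  70.4 112. ]
circ [314.5  52.5  33.8] [596.1  56.4 112. ]
circ [292.5  91.5  33.8] [571.5  70.9 112. ]
circ [301.5 157.5  24.6] [529.2  66.9 112. ]
circ [320.5 110.5  34.9] [558.7  53.8 112. ]
circ [350.5  15.5  34.9] [621.1  33.  112. ]
circ [254.5 113.5  30.5] [558.9  95.7 112. ]
circ [369.5  83.5  22.7] [575.5  22.6 112. ]
circ [357.5  36.5  21.4] [606.5  29.1 112. ]
circ [333.5 166.5  14.7] [522.8  46.6 112. ]
circ [266.5  82.5  16. ] [578.3  87.1 112. ]
circ [271.5  30.5  15.6] [612.7  83.1 112. ]
circ [341.5  89.5  16.8] [571.7  40.4 112. ]
circ [389.5 255.5  13.1] [458.6   7.9 112. ]
latch nose / lock check; side exp cap (np.float64(349.68043868477025), np.float64(193.50937329475062)) top exp (np.float64(328.1726250291405), np.float64(221.42076790143713))
side
[[ 76  89  94  94  88  86 
[... 1873 characters left out ...]
4 206]
 [210 209 211 209 211 211 209 211 210 210 209 210 210 209 209]
 [211 212 212 211 212 212 212 211 212 211 213 212 212 212 211]
 [213 211 211 212 212 212 211 212 212 212 213 212 212 211 211]
 [211 212 210 210 212 209 209 209 212 212 210 210 211 210 210]
 [208 208 209 208 209 209 209 208 208 208 209 208 208 208 207]
 [203 205 207 205 205 205 205 205 203 206 203 205 205 205 205]
 [200 202 202 200 201 200 201 200 201 200 200 201 200 200 201]
 [199 198 199 198 197 197 199 195 197 197 198 197 196 196 196]
 [194 195 195 194 193 195 194 194 194 194 193 193 194 194 195]
 [192 192 190 191 191 191 192 192 193 191 192 191 192 192 192]
 [188 188 188 188 189 189 188 189 187 189 190 189 189 190 189]]
```

The side-view pixels show the shaker's cap at (349,194) as expected for upright, with its base inside the tray. The wrist circle gives (538,55). The gripper is clear, so I'm handing in.

```bash
python3 -c "
from bench import r
print(r.hand_in())"
```

```text
the job is handed in; nothing more can be done
None
```

I hung the shelf, saw the latch nose fully out through its window, then stood the salt shaker upright on the shelf, let go and handed the job in at about 24 s; the upright check was by pixel values, not a viewed picture.

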